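# Refit the humidifier vial and set the gas feed half open

### The arm

A 6-joint arm with a two-finger parallel gripper is mounted at the origin on the work surface. World frame = base frame: x ahead of the robot, y to its left, z up, the work surface at z = 0. Lengths are in m, angles in rad, forces in N, time in s.
With the tool pointing down it reaches from about 0.3 to 0.875 m from the base axis. Payload 4.2 kg.
Tool frame: the origin (TCP) lies on the front face of the gripper's body, between the roots of the fingers; the fingertips stand 73 mm ahead of it and the grasp point (between the pads) lies pinch_z ahead of it (pinch_z is the distance from the TCP to the grasp point, in m); z points along the fingers, y is the line along which they close (so a half turn about z gives the same grasp; the last joint's range is limited). The gripper opens to 85 mm and grips with 20 to 120 N. Pads are 22 mm wide; open, the fingers measure 114 mm over their backs; the gripper's body (76 mm by 85 mm) begins 54 mm behind the grasp point. The pads swing forward as they close: fully open they stand 13 mm farther back than shut.
Start: joints at [-1.239, 0.32, 1.565, -0, 1.257, -0.02], TCP at [0.198, -0.54, 0.304] pointing down, gripper open.
Joint ranges: [-3.11, 3.11], [-0.84, 2.01], [0.21, 2.61], [-1.34, 4.49], [0.05, 2.63], [-2.56, 2.56]. Speed limits (rad/s): [2.57, 2.57, 3.14, 3.14, 3.14, 3.14].

### API

Orientations are given as a 3x3 rotation matrix whose columns are the frame's x, y, z axes.
In Python, from rig import goto, movel, move_joints, set_gripper, wait, inverse_kinematics, get_image, MotionError, close_job, read_time, read_joint_positions, read_joint_velocities, read_joint_efforts, read_position, read_tool_rot, read_ft_force, read_wrist_torque, read_gripper_width, read_gripper_force, pinch_z gives the robot as it stands. The module is installed in compiled form; this text tells all that it offers. Calls block until the motion is done:
- goto(position, orientation): joint-space move of the TCP to a pose.
- movel(position, rotation=None, speed=0.15, guard=None): straight line of the TCP; rotation=None keeps the orientation; speed is the mean speed in m/s. With guard (N) it stops when the force on the tool has changed by that much, and returns True; else False.
- move_joints(angles): joint-space move.
- set_gripper(opening, force=None): finger opening in m; force is the grip in N (None keeps the last); returns when the fingers have stopped.
- wait(seconds).
- inverse_kinematics(position, orientation): joint angles nearest the present ones, or None.
- get_image(name): name is "side" or "top"; returns a dict with "pixels" (420x560x3 uint8, blue, green, red), "fx", "fy", "cx", "cy" (pixels), "R" (3x3) and "t" (3): a world point X has camera coordinates R X + t. Camera axes: x right, y down, z forward; pixel columns grow to the right and rows downward; lengths in m; the calibration is good to about 2 mm. A picture is of the moment at which its call begins. There is no depth.
A pose or a line that the arm cannot do raises MotionError and nothing moves.
- close_job(): hands the job in; it is judged then, once.
Readings, each from a call of its own:
- read_time(): time.
- read_joint_positions(): joint angles.
- read_joint_velocities(): joint speeds.
- read_joint_efforts(): joint torques, N m.
- read_position(): TCP position.
- read_tool_rot(): TCP orientation.
- read_ft_force(): force on the tool from outside, world axes, zero at the start.
- read_wrist_torque(): the same for the moment, N m.
- read_gripper_width(): finger opening in m.
- read_gripper_force(): force on a finger pad.
Only numpy, scipy, OpenCV 4.12 (cv2) and the standard library are available. Lean on these libraries where they do the work, as an engineer would, in place of code of your own. Each camera call takes 0.05 s, during which the arm holds its last target. There are 200 camera calls.

### The job

Get the gas station beside the microscope ready for the next run: its feed valve (the one with the long, one-sided lever) was left open, so first turn it fully shut, and with the gas off take the tall vial from the rack and seat it upright, fully home, in the station's empty well. Then open the feed valve exactly half way, 45 degrees, so that its lever points at the middle mark, and let go. Leave the vent valve (short T-handle), the short vials and everything else on the bench as they are.

Things in the scene. Friction and masses are not known exactly. Their poses are not given: they have to be found in the camera images.
- station: grey painted base plate, 150 (x) by 340 (y) by 8 mm thick, fixed to the bench; origin at the centre of its underside. Along its y axis stand a brass valve at y = +115 mm, a steel well block in the middle and another brass valve at y = -115 mm; which of the two valves is the feed valve varies. The block is 60 x 60 mm, its top 53 mm above the bench.
- well (a point): centre of the mouth of the round hole in the top of the well block, 53 mm above the bench; hole 25 mm across, 30 mm deep, straight down (floor 23 mm above the bench); z points up.
- feed_lever (a joint): angle of the feed valve's lever in rad: 0 = shut (end stop; lever points to the station's -x, at the first black mark on the white dial), pi/4 = half open (middle mark), pi/2 = fully open (end stop, last mark; lever points to the station's +y). It grows clockwise seen from above and stays where it is left (friction about 0.08 N m).
- feed_lever_grip (a point): point on the feed lever's upright axis of rotation, 75 mm above the bench, in the middle of the bar; turns with the lever, whose long end points to this point's -x. A dark steel bar 10 mm wide and 26 mm tall, its underside 59 mm and its top 85 mm above the bench, reaching 46 mm from the axis on one side and 12 mm on the other.
- feed_valve: brass body of the feed valve, fixed on the station plate, same yaw as the station; origin 8 mm above the bench, under the lever's axis. On it lies a white dial of radius 57 mm, top 49 mm above the bench, with three black marks at its rim: shut, half, fully open.
- vent_handle_tip (a point): one end, 18 mm from the axis and 85 mm above the bench, of the vent valve's handle, a dark steel bar 36 mm long, 10 mm wide and 26 mm tall, centred on its axis over a white dial of radius 34 mm. It turns freely: leave it as it is.
- rack: grey plastic vial rack, 70 (x) by 185 (y) by 45 mm tall, fixed; origin at the centre of its underside. Four holes 24 mm across and 30 mm deep in a row along y, at -67.5, -22.5, 22.5 and 67.5 mm; one is empty, and which vial stands in which hole varies.
- tall_vial: the tall vial: amber glass with a white cap of the same width, 22 mm diameter, 100 mm tall, 50 g; origin at the centre of its foot, z up along it. It starts upright in the rack with its foot 15 mm above the bench.
- short_vial_a: short vial, like the tall one but 70 mm tall; in the rack, to be left alone; origin at the centre of its foot.
- short_vial_b: the other short vial, 70 mm tall; in the rack, to be left alone; origin at the centre of its foot.
- dish: clear covered culture dish, 60 mm diameter, 18 mm tall, loose bystander; origin at the centre of its underside.
- slide_box: grey and white slide box, 87 x 102 x 35 mm, loose bystander; origin under its centre.
- reagent_bottle: squat amber reagent bottle, 60 mm diameter, 95 mm tall, with a dark cap, loose bystander; origin under its centre.
- tip_box: open grey box of pipette tips, 80 x 100 x 50 mm, loose bystander; origin under its centre.
- tweezers: flat steel tweezers, 120 x 10 x 5 mm, loose bystander lying on the bench; origin under its centre.
There are look-alikes about, which are no part of the job. What is shaped like the tall_vial but blue or turquoise is not meant.

How it is judged:
By the outcome, as a careful person would: the job done as asked, in the order asked, and still so for the second after the job is handed in, with the robot touching nothing.
It also fails if it takes over 64 s, if anything falls off the work surface, if the arm or the gripper's body presses on something with over 40 N, if the wrist force passes 120 N, or if a joint passes its speed limit or range.

## Working session

There is one attempt and no reset: what is moved stays moved. The work goes in short steps, each a Python script; the robot and the scene stay as the last script left them, time stands still between calls to the robot, and variables do not carry over. Pictures are saved under pics/ and viewed, at most 10 in all, crops included, and the job is handed in when it is done.

```bash
mkdir -p pics; python3 - <<'E'
from rig import *
import cv2,pickle,numpy as np
np.set_printoptions(precision=4,suppress=True)
for n in("top","side"):
    d=get_image(n);pickle.dump(d,open(n+'.pkl','wb'));cv2.imwrite(f'pics/{n}0.png',d['pixels'])
    print(n,d['fx'],d['fy'],d['cx'],d['cy'],d['R'],d['t'],-np.array(d['R']).T@d['t'])
print(pinch_z() if callable(pinch_z) else pinch_z,read_time(),read_tool_rot())
E
```

```text
top 470.56147395757137 470.56147395757137 277.774044793027 216.52053106437523 [[ 0.0198 -0.9997  0.0137]
 [-0.9806 -0.0221 -0.1946]
 [ 0.1948 -0.0096 -0.9808]] [-0.0402  0.5782  1.1913] [ 0.3356 -0.0161  1.2814]
side 442.240740579082 442.240740579082 283.65602927737297 211.87746434056336 [[-0.8891 -0.4576  0.0104]
 [-0.3296  0.6242 -0.7083]
 [ 0.3176 -0.6332 -0.7058]] [0.4957 0.2418 1.0104] [0.1995 0.7157 0.8793]
0.0539 0.1 [[ 0.9388  0.3446 -0.0005]
 [ 0.3446 -0.9388  0.0015]
 [ 0.     -0.0015 -1.    ]]
```

View pics/top0.png

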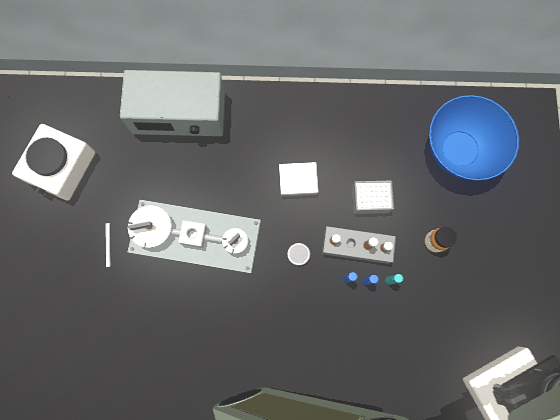

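View pics/side0.png

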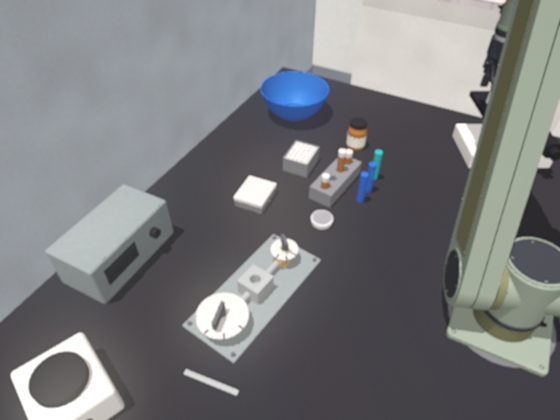

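The top view shows the station centred near (195,236), with the large feed dial at (149,227). The rack is near (360,245), with white caps at about (336,239), (372,244) and (387,246). I'll enlarge both areas.

```bash
python3 - <<'E'
import cv2,pickle,numpy as np
t=pickle.load(open('top.pkl','rb'))['pixels'];s=pickle.load(open('side.pkl','rb'))['pixels']
f=lambda im,x0,y0,x1,y1,k:cv2.resize(im[y0:y1,x0:x1],None,fx=k,fy=k,interpolation=cv2.INTER_CUBIC)
a=f(t,120,195,265,275,5.5)[:, :797]
cv2.imwrite('pics/a.png',a)
b=f(t,315,220,415,290,4); c=f(s,180,230,330,360,4)
c2=f(s,300,140,390,210,4)
cv2.imwrite('pics/c.png',c)
w=np.zeros((280,770,3),np.uint8); w[:280,:400]=b; w[:280,410:770]=c2
cv2.imwrite('pics/b.png',w)
E
```

```text
(no output)
```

View pics/a.png

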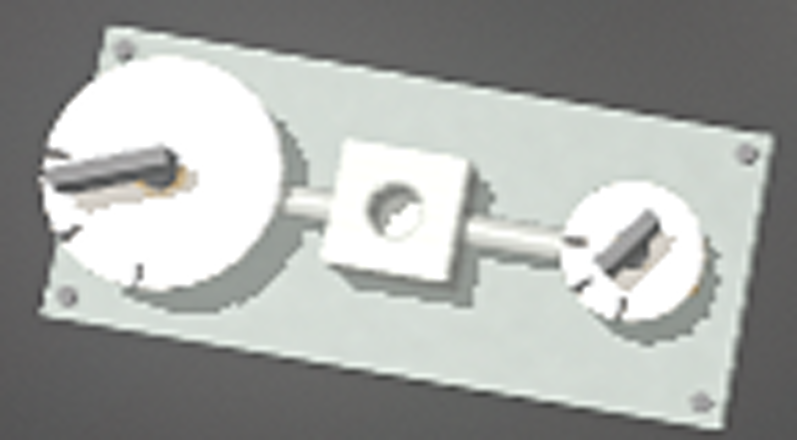

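View pics/b.png

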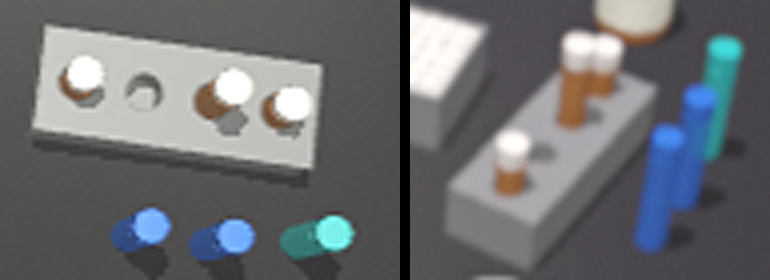

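View pics/c.png

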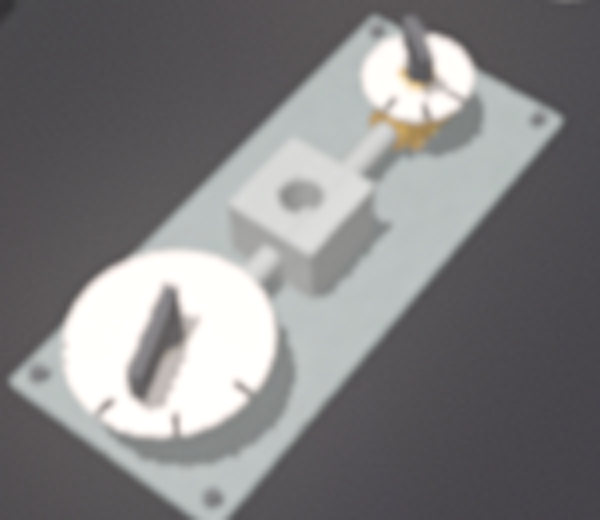

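The crops show that the dial marks lie to the image left (open) and image down (shut). So station +y is roughly world +y, and the feed valve sits at station y=+115, nearly fully open. The tall vial is in the third rack hole from the left, with its cap near (373,242) in the top view. Next I'll measure these.

```bash
cat > h.py <<'E'
import numpy as np,cv2,pickle
np.set_printoptions(precision=4,suppress=True)
def ray(d,u,v,z):
    R=np.array(d['R']);c=-R.T@np.array(d['t']);r=R.T@np.array([(u-d['cx'])/d['fx'],(v-d['cy'])/d['fy'],1.])
    return c+r*(z-c[2])/r[2]
def proj(d,X):
    p=np.array(d['R'])@np.asarray(X,float)+d['t'];return np.array([d['fx']*p[0]/p[2]+d['cx'],d['fy']*p[1]/p[2]+d['cy']])
def tri(d1,p1,d2,p2):
    A=[];b=[]
    for d,p in((d1,p1),(d2,p2)):
        a=ray(d,*p,0);e=ray(d,*p,1)-a;e/=np.linalg.norm(e);P=np.eye(3)-np.outer(e,e);A.append(P);b.append(P@a)
    return np.linalg.lstsq(np.vstack(A),np.hstack(b),rcond=None)[0]
def blobs(m,roi,amin=15):
    x0,y0,x1,y1=roi;k=np.zeros_like(m);k[y0:y1,x0:x1]=m[y0:y1,x0:x1]
    n,l,st,c=cv2.connectedComponentsWithStats(k);return [(st[i,4],c[i],l==i) for i in range(1,n) if st[i,4]>=amin]
E
python3 - <<'E'
from h import *
T=pickle.load(open('top.pkl','rb'));S=pickle.load(open('side.pkl','rb'))
for nm,d,roi,rr in(('top',T,(115,190,270,280),(315,220,405,265)),('side',S,(175,225,330,360),(300,140,372,210))):
    im=d['pixels'].astype(np.uint8);g=im.max(2)
    # plate
    m=(g>110).astype(np.uint8)
    m=cv2.morphologyEx(m,cv2.MORPH_CLOSE,np.ones((9,9),np.uint8))
    B=max(blobs(m,roi),key=lambda b:b[0]);c=max(cv2.findContours(B[2].astype(np.uint8),0,2)[0],key=cv2.contourArea)
    w=np.array([ray(d,*p[0],.008)[:2] for p in c],np.float32);r=cv2.minAreaRect(w);print(nm,'plate',r)
    # white dials
    m=(im.min(2)>225).astype(np.uint8)
    for b in blobs(m,roi,60):
        c=max(cv2.findContours(b[2].astype(np.uint8),0,2)[0],key=cv2.contourArea)
        w=np.array([ray(d,*p[0],.049)[:2] for p in c],np.float32);print(' white',b[0],b[1],cv2.minEnclosingCircle(cv2.convexHull(w)))
    # dark lever
    hsv=cv2.cvtColor(im,cv2.COLOR_BGR2HSV)
    m=(g<125).astype(np.uint8)
    for b in blobs(m,roi,25):
        if b[0]<600:
            p=np.argwhere(b[2])[:,::-1];w=np.array([ray(d,*q,.085)[:2] for q in p],np.float32)
            print(' dark',b[0],b[1],cv2.minAreaRect(w))
    m=((im.min(2)>195)).astype(np.uint8)
    for b in blobs(m,rr,10):
        print(' cap',b[0],b[1],ray(d,*b[1],.115),ray(d,*b[1],.085))
    m=((hsv[...,0]<22)&(hsv[...,1]>90)).astype(np.uint8)
    for b in blobs(m,rr,10): print(' amber',b[0],b[1])
E
```

```text
top plate ((0.5320128798484802, 0.20668816566467285), (0.35804757475852966, 0.15018315613269806), 81.65937042236328)
 white 1187 [150.6251 225.6116] ((0.5476603507995605, 0.3125058710575104), 0.057690102607011795)
 white 466 [190.8219 232.7275] ((0.5323607921600342, 0.20597055554389954), 0.04519793018698692)
 white 397 [233.0957 239.5567] ((0.5182167887687683, 0.10753762722015381), 0.05602852627635002)
 dark 58 [142.9138 226.7241] ((0.5357913970947266, 0.32303276658058167), (0.015150624327361584, 0.055190835148096085), 19.42172622680664)
 dark 30 [234.8667 240.5667] ((0.5076190233230591, 0.0799567922949791), (0.007337367162108421, 0.03068244829773903), 47.022159576416016)
 cap 377 [335.0186 240.557 ] [ 0.5092 -0.1721  0.115 ] [ 0.5137 -0.1761  0.085 ]
 cap 16 [348.4375 238.625 ] [ 0.5148 -0.2058  0.115 ] [ 0.5194 -0.2107  0.085 ]
 cap 70 [373.4    241.1857] [ 0.5097 -0.2685  0.115 ] [ 0.5142 -0.275   0.085 ]
 cap 11 [350.8182 243.3636] [ 0.503  -0.2117  0.115 ] [ 0.5073 -0.2167  0.085 ]
 cap 63 [388.1587 245.3333] [ 0.5    -0.3054  0.115 ] [ 0.5042 -0.3128  0.085 ]
 amber 15 [332.466
[... 321 characters left out ...]
2417144775, 0.06717008352279663), 0.021754663437604904)
 white 1501 [222.2472 314.3977] ((0.5477157235145569, 0.310649573802948), 0.05707990750670433)
 dark 90 [219.2444 316.8222] ((0.5331600308418274, 0.33506494760513306), (0.012665108777582645, 0.055459555238485336), 9.063570022583008)
 cap 254 [306.1969 152.248 ] [ 0.5965 -0.2127  0.115 ] [ 0.6121 -0.2491  0.085 ]
 cap 12 [354.0833 143.75  ] [ 0.4908 -0.3148  0.115 ] [ 0.5023 -0.3552  0.085 ]
 cap 69 [345.2174 151.3333] [ 0.5002 -0.2688  0.115 ] [ 0.512  -0.3074  0.085 ]
 cap 47 [325.3404 175.4894] [ 0.508  -0.1445  0.115 ] [ 0.5201 -0.1783  0.085 ]
 amber 28 [355.6429 148.6071]
 amber 120 [342.3083 163.2333]
 amber 32 [324.5    185.1875]
```

```bash
cat >> h.py <<'E'
def down(a):
    c,s=np.cos(a),np.sin(a);return np.array([[c,s,0],[s,-c,0],[0,0,-1.]])
E
python3 - <<'E'
from h import *
from rig import *
T=pickle.load(open('top.pkl','rb'))
q=lambda x,y:((x+.5)/5.5-.5+120,(y+.5)/5.5-.5+195)
a=ray(T,*q(165,148),.085);b=ray(T,*q(48,169),.085);e=b-a
ang=np.arctan2(e[1],e[0]);print(a,b,np.degrees(ang))
print('hole',ray(T,*q(395,210),.053))
for n in((352.5,276.5),(373.5,279),(397.5,278.5)): print('blue',ray(T,*n,.1))
ang=np.clip(ang,np.radians(92),np.radians(112))
P=np.array([.5477,.3116])
for z in(.25,.132): print(inverse_kinematics([*P,z],down(ang)))
set_gripper(.04,30)
goto([*P,.25],down(ang))
print(movel([*P,.131],speed=.12,guard=8),read_position(),read_time(),read_ft_force())
set_gripper(.0,40)
print(read_gripper_width(),read_gripper_force(),read_ft_force(),read_wrist_torque(),read_time(),read_joint_positions())
for n in("top","side"):
    d=get_image(n);pickle.dump(d,open(n+'1.pkl','wb'));cv2.imwrite(f'pics/{n}1.png',d['pixels'])
E
```

```text
[0.5528 0.3023 0.085 ] [0.5416 0.3561 0.085 ] 101.75991811500434
hole [0.5309 0.1988 0.053 ]
blue [ 0.4216 -0.2175  0.1   ]
blue [ 0.4164 -0.2701  0.1   ]
blue [ 0.4189 -0.3304  0.1   ]
[ 0.499   0.4415  1.5135 -0.      1.1866  0.2938]
[ 0.499   0.5493  1.6555 -0.      0.9368  0.2938]
False [0.5482 0.3118 0.1318] 4.975 [ 1.1337 -0.2     0.0863]
0.01427482572507291 38.9508855342865 [-4.354  -0.9285  6.073 ] [-0.1283  0.5925 -0.0476] 5.3417 [0.4992 0.549  1.6561 0.0004 0.9365 0.2938]
```

```bash
python3 - <<'E'
from h import *
a=[]
for n,(x0,y0) in(('top1',(105,170)),('side1',(170,240))):
    im=pickle.load(open(n+'.pkl','rb'))['pixels'];a.append(cv2.resize(im[y0:y0+110,x0:x0+98],None,fx=4,fy=4,interpolation=cv2.INTER_CUBIC))
cv2.imwrite('pics/d.png',np.hstack(a))
E
```

```text
(no output)
```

View pics/d.png

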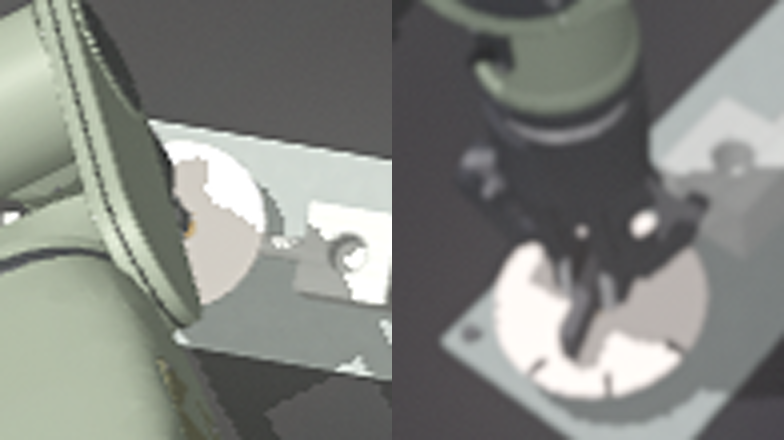

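```bash
python3 - <<'E'
from h import *
from rig import *
j=np.array(read_joint_positions());print(read_gripper_width(),read_ft_force(),read_wrist_torque())
for k in range(1,9):
    j2=j.copy();j2[5]=.2938-.14*k
    move_joints(list(j2))
    R=np.array(read_tool_rot());print(k,np.degrees(np.arctan2(R[1,0],R[0,0])),read_gripper_width(),read_gripper_force(),np.array(read_ft_force()),np.array(read_wrist_torque()),read_time())
    if abs(read_wrist_torque()[2])>.8: break
d=get_image('side');pickle.dump(d,open('side2.pkl','wb'))
im=d['pixels'];cv2.imwrite('pics/e.png',cv2.resize(im[240:360,160:310],None,fx=4,fy=4,interpolation=cv2.INTER_CUBIC))
E
```

```text
0.014620828037870319 [-2.5133 -0.0637  5.854 ] [-0.1764  0.5614 -0.0872]
1 109.60046029525289 0.014322338455572523 39.58952844142914 [-3.1963 -0.8689  2.253 ] [-0.0573  0.4482  0.0278] 5.7
2 117.51655695593661 0.014258255242871214 39.825831055641174 [-4.3504 -1.3643  4.0025] [-0.1757  0.7893  0.0137] 5.9583
3 125.58180522996368 0.014606294947489334 39.9452805519104 [-5.4284 -1.5419  4.7947] [-0.27    0.8272  0.0227] 6.2167
4 133.6039245982162 0.01442843953775939 40.03061056137085 [-5.5297 -2.3775  5.5474] [-0.4073  0.9904 -0.0371] 6.475
5 141.62908274723551 0.014393094000954431 40.113115310668945 [-6.3709 -1.6171  6.3682] [-0.4949  1.0814  0.043 ] 6.7333
6 149.65287377383896 0.014435077911374031 40.190391540527344 [-5.8813 -4.1504  6.2066] [-0.666   1.1564  0.0686] 6.9917
7 157.6807599055207 0.014095394806187647 40.26228189468384 [-7.2642 -4.6781  6.0675] [-0.83    1.223   0.0234] 7.25
8 165.71127495426572 0.014441522271842356 40.32658338546753 [-7.5922 -5.8741  8.0033] [-0.992   1.146   0.0277] 7.5083
```

View pics/e.png

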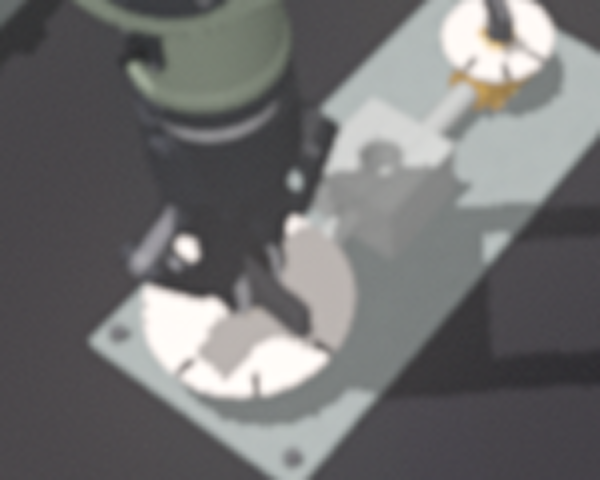

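The lever turns with the gripper and now points almost at the shut mark (about (320,345) in the crop). I'll continue to the stop, watching the torque.

```bash
python3 - <<'E'
from h import *
from rig import *
j=np.array(read_joint_positions())
for k in range(1,13):
    j2=j.copy();j2[5]=j[5]-.025*k
    move_joints(list(j2));t=np.array(read_wrist_torque())
    R=np.array(read_tool_rot());print(k,np.degrees(np.arctan2(R[1,0],R[0,0])),read_gripper_width(),np.array(read_ft_force()),t,read_time())
    if abs(t[2])>.6: break
E
```

```text
1 166.97808443904776 0.01447044047095946 [-3.666  -0.7102  4.1627] [-0.2818  0.5197 -0.0593] 7.8083
2 168.4833703096417 0.014553292772710355 [-3.7332 -1.7336  3.8724] [-0.3784  0.5687 -0.0273] 8.0583
3 169.93944556721434 0.014568561184566153 [-2.7418 -2.842   4.9531] [-0.6009  0.6029 -0.0091] 8.3083
4 171.38820187612384 0.01452885149577836 [-4.2505 -2.5842  4.4685] [-0.6354  0.6548 -0.0395] 8.5583
5 172.8002796932675 0.014237161123491677 [-3.5895 -3.9494  4.8069] [-0.7112  0.6228 -0.1418] 8.8083
6 174.21151386754715 0.014025559821438731 [-3.4502 -4.2893  4.3895] [-0.7193  0.6074 -0.2689] 9.0583
7 175.62165257472526 0.014257931204271265 [-4.3582 -4.567   5.8265] [-0.7188  0.6281 -0.323 ] 9.3083
8 177.03296593989384 0.014466819415755412 [-3.9345 -4.873   5.4126] [-0.763   0.5925 -0.4796] 9.5583
9 178.5493503765384 0.01414137228812058 [-7.5064 -3.1305  7.4168] [-0.6613  1.4737  0.0945] 9.8083
10 179.98542432492857 0.01441852001709525 [-7.5284 -3.8291  7.0141] [-0.7971  1.4456  0.0118] 10.0583
11 -178.58362212328115 0.014503917401399311 [-7.6018 -3.2043  7.3998] [-0.8579  1.4044 -0.0211] 10.3083
12 -177.153308302213 0.014263095692724721 [-7.5926 -4.5848  7.0416] [-0.9726  1.3707 -0.0283] 10.5583
```

```bash
python3 - <<'E'
from h import *
T=pickle.load(open('top.pkl','rb'));S=pickle.load(open('side.pkl','rb'))
q=lambda x,y:((x+.5)/4-.5+315,(y+.5)/4-.5+220)
C=[ray(T,*q(*p),.045) for p in((47,27),(322,65),(314,150),(36,128))];print(np.array(C),np.mean(C,0),C[0]-C[1])
# vertical line through the vial: cap & amber in each picture; triangulate with cap-only centroid
for nm,d,roi in(('top',T,(360,228,381,256)),('side',S,(332,146,351,176))):
    im=d['pixels'];h=cv2.cvtColor(im,cv2.COLOR_BGR2HSV)
    w=((im.min(2)>170)&(h[...,1]<40)).astype(np.uint8)
    for b in blobs(w,roi,20):
        ys,xs=np.nonzero(b[2]);print(nm,b[0],b[1],xs.min(),xs.max(),ys.min(),ys.max())
print('tri',tri(T,q(235,86),S,((577-410+.5)/4-.5+300,(42+.5)/4-.5+140)))
for X in([.51,-.272,.115],[.505,-.272,.115]):print(proj(T,X),proj(S,X))
e=ray(T,*q(143,92),.045);f=ray(S,(515-410)/4+300,0,.045);print('empty',e)
E
```

```text
[[ 0.5574 -0.1585  0.045 ]
 [ 0.5357 -0.342   0.045 ]
 [ 0.4787 -0.3351  0.045 ]
 [ 0.4894 -0.1512  0.045 ]] [ 0.5153 -0.2467  0.045 ] [0.0217 0.1836 0.    ]
top 374 [369.8663 242.9465] 360 380 231 255
side 97 [344.2371 152.1031] 338 350 148 156
tri [ 0.5107 -0.2681  0.1157]
[374.7859 241.0955] [342.4395 149.7488]
[374.8266 243.0719] [344.0714 150.2482]
empty [ 0.5149 -0.2223  0.045 ]
```

```bash
python3 - <<'E'
from h import *
from rig import *
set_gripper(.04,40)
p=np.array(read_position());movel([p[0],p[1],.26],speed=.3)
V=np.array([.5107,-.2683]);a=np.radians(83.3)
goto([*V,.26],down(a))
d=get_image('side');im=d['pixels'];pickle.dump(d,open('side3.pkl','wb'))
d=get_image('top');pickle.dump(d,open('top3.pkl','wb'));im2=d['pixels']
r=lambda x:cv2.resize(x,(390,390),interpolation=cv2.INTER_CUBIC)
cv2.imwrite('pics/f.png',np.hstack([r(im[260:360,170:270]),r(im2[185:270,115:200])]))
print(movel([*V,.146],speed=.2,guard=8),read_position())
set_gripper(0,40);print(read_gripper_width(),read_gripper_force(),read_ft_force(),read_time())
print(movel([*V,.26],speed=.15,guard=12),read_gripper_width(),read_ft_force(),read_time())
E
```

```text
False [ 0.5114 -0.2685  0.1468]
0.020920688406358804 39.21270489692688 [-0.9007 -0.2356  4.8818] 14.7
False 0.020661041574138495 [-1.0066 -0.2448 -0.4769] 15.6083
```

View pics/f.png

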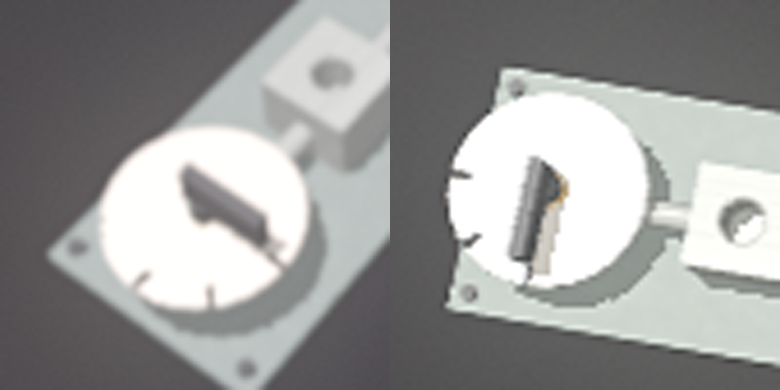

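The lever points exactly at the shut mark in both views, and the vial is held (width 20.7 mm). Next I'll locate the hole and hover above it.

```bash
python3 - <<'E'
from h import *
from rig import *
T=pickle.load(open('top3.pkl','rb'));S=pickle.load(open('side3.pkl','rb'))
a=ray(T,191.7-.4,233.2-.4,.053);b=ray(S,255.1-.4,278.6-.4,.053)
print('eye',a,b)
# block-top outline: bright in top view
for nm,d,(u,v) in(('top',T,(191,233)),('side',S,(255,278))):
    g=cv2.cvtColor(d['pixels'],cv2.COLOR_BGR2GRAY)
    sub=g[v-9:v+10,u-9:u+10];r=cv2.resize(sub,None,fx=8,fy=8,interpolation=cv2.INTER_CUBIC)
    for th in(-25,-40):
        m=(r<np.percentile(r,75)+th).astype(np.uint8)
        for x in blobs(m,(8,8,144,144),600):
            c=max(cv2.findContours(x[2].astype(np.uint8),0,2)[0],key=cv2.contourArea);h=cv2.convexHull(c)
            w=np.array([ray(d,(p[0][0]+.5)/8-.5+u-9,(p[0][1]+.5)/8-.5+v-9,.053)[:2] for p in h],np.float32)
            print(nm,th,x[0],cv2.minEnclosingCircle(w))
W=(a+b)[:2]/2;goto([*W,.26],down(np.radians(81.6)));movel([*W,.196],speed=.15)
print(W,read_ft_force(),read_time())
for n in("top","side"):
    d=get_image(n);pickle.dump(d,open(n+'4.pkl','wb'))
    u,v=proj(d,[*W,.06]).astype(int);x=cv2.resize(d['pixels'][v-45:v+35,u-40:u+40],(390,390),interpolation=cv2.INTER_CUBIC)
    cv2.imwrite('pics/g%s.png'%n,x);print(n,u-40,v-45,proj(d,[*W,.053]),proj(d,[*W,.064]))
cv2.imwrite('pics/g.png',np.hstack([cv2.imread('pics/gtop.png'),cv2.imread('pics/gside.png')]))
E
```

```text
eye [0.5308 0.1991 0.053 ] [0.5313 0.1975 0.053 ]
top -25 4140 ((0.5311471819877625, 0.1992739588022232), 0.014857676811516285)
top -40 3692 ((0.5309352278709412, 0.19926023483276367), 0.014270070940256119)
side -25 4789 ((0.5312771797180176, 0.19806493818759918), 0.013433899730443954)
side -40 3658 ((0.5313030481338501, 0.19828322529792786), 0.012138218618929386)
[0.5311 0.1983] [ 0.0527  0.1908 -0.3635] 17.8917
top 151 187 [191.5975 232.7046] [190.8992 232.0276]
side 214 231 [254.6358 278.4851] [254.4627 275.5806]
```

View pics/g.png

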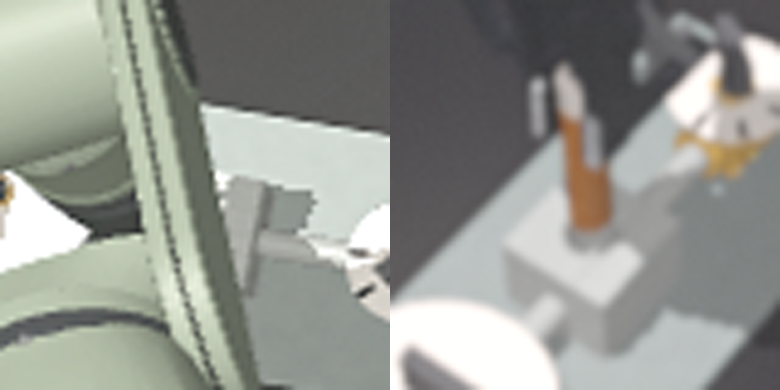

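The side view shows the vial foot at about (591,225) in the crop, over the hole and within a pixel of the expected spot. I'll insert it under guard.

```bash
cat > ins.py <<'E'
from h import *
from rig import *
W=np.array([.5311,.1984])
r=1e-3
offs=[(0,0)]+[(k*r*np.cos(t),k*r*np.sin(t)) for k in(1.2,2.2) for t in np.arange(0,6.2,np.pi/3)]
p0=np.array(read_position())
for o in offs:
    xy=W+o
    movel([*xy,.190],speed=.1)
    hit=movel([*xy,.1535],speed=.05,guard=6)
    z=read_position()[2];print(np.array(o),hit,z,np.array(read_ft_force()),read_gripper_width(),read_time())
    if z<.165 or read_time()>32: break
E
python3 ins.py
```

```text
[0 0] True 0.15556733326595365 [-0.6681  0.0826  3.8526] 0.020975126738767103 18.9
```

```bash
python3 - <<'E'
from h import *
from rig import *
p=np.array(read_position())
print(movel([p[0],p[1],.1525],speed=.03,guard=12),read_position(),read_ft_force())
set_gripper(.045,40);wait(.2)
movel([p[0],p[1],.26],speed=.3)
P=np.array([.5477,.3116]);goto([*P,.26],down(np.radians(171.7)))
print(read_time(),read_ft_force(),read_joint_positions())
for n in("top","side"):
    d=get_image(n);pickle.dump(d,open(n+'5.pkl','wb'))
    u,v=proj(d,[.531,.198,.08]).astype(int);x=cv2.resize(d['pixels'][v-40:v+40,u-40:u+40],(390,390),interpolation=cv2.INTER_CUBIC)
    cv2.imwrite('pics/g%s.png'%n,x);print(n,'foot',proj(d,[.5311,.1984,.053])-[u-40,v-40],'top',proj(d,[.5311,.1984,.123])-[u-40,v-40])
cv2.imwrite('pics/i.png',np.hstack([cv2.imread('pics/gtop.png'),cv2.imread('pics/gside.png')]))
E
```

```text
False [0.5311 0.1987 0.1554] [-4.6809 -1.7123 20.497 ]
21.4917 [ 0.7647 -0.3773  0.0679] [ 0.4988  0.4353  1.5001 -0.0001  1.2083 -0.9263]
top foot [42.5666 41.6933] top [37.9015 37.1722]
side foot [40.607  47.5064] top [39.4568 28.2276]
```

View pics/i.png

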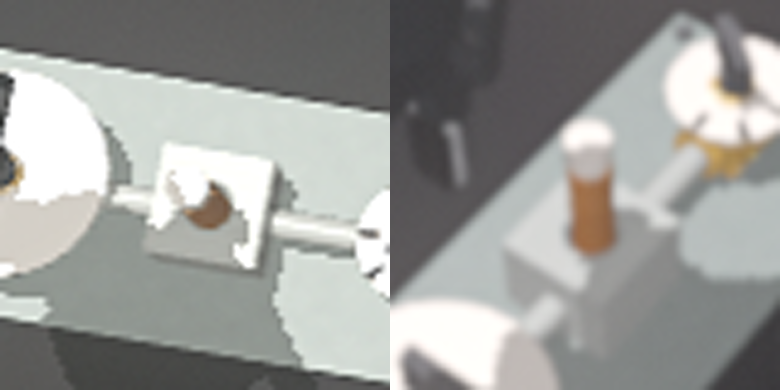

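The vial stands upright and seated: its cap top is at about (588,133), against an expected (582,137). It also took 20 N without moving. Now I'll open the lever to half.

```bash
python3 - <<'E'
from h import *
from rig import *
P=np.array([.5477,.3116])
set_gripper(.04,60)
print(movel([*P,.131],speed=.15,guard=8));set_gripper(0,60)
j=np.array(read_joint_positions());R=np.array(read_tool_rot());print(np.degrees(np.arctan2(R[1,0],R[0,0])),read_gripper_width(),read_wrist_torque())
for k in range(1,6):
    j2=j.copy();j2[5]=j[5]+np.pi/4*k/5;move_joints(list(j2));print(read_wrist_torque())
wait(.2);R=np.array(read_tool_rot());print(np.degrees(np.arctan2(R[1,0],R[0,0])),read_gripper_width())
set_gripper(.04);p=np.array(read_position());movel([p[0],p[1],.26],speed=.3)
goto([.45,-.05,.35],down(np.radians(83)));print(read_time(),read_ft_force())
for n in("top","side"):
    d=get_image(n);pickle.dump(d,open(n+'6.pkl','wb'))
    u,v=proj(d,[.548,.311,.06]).astype(int);x=cv2.resize(d['pixels'][v-30:v+30,u-30:u+30],(390,390),interpolation=cv2.INTER_CUBIC)
    cv2.imwrite('pics/g%s.png'%n,x);print(n,u-30,v-30)
cv2.imwrite('pics/k.png',np.hstack([cv2.imread('pics/gtop.png'),cv2.imread('pics/gside.png')]))
E
```

```text
False
171.7843964876917 0.012790853079752397 [-1.6036  0.1326  0.1021]
[-0.1674  0.0293 -0.0348]
[-0.3168  0.0267 -0.0458]
[-0.3371 -0.0123 -0.0355]
[-0.4304  0.0527 -0.0754]
[-0.418   0.0821 -0.0247]
126.94741150652234 0.01229369268420384
27.1667 [-0.4945 -0.1945  0.8085]
top 118 194
side 191 281
```

View pics/k.png

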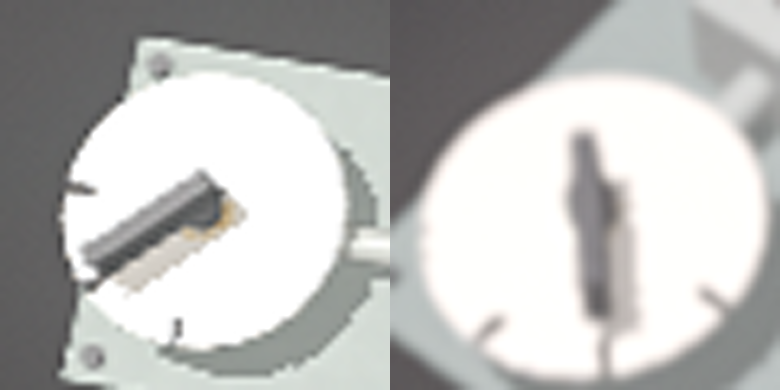

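The lever now lies close to the middle mark: top view from (205,178) to (88,256), side view from (583,130) to (598,315). I'll check the angle numerically.

```bash
python3 - <<'E'
from h import *
T=pickle.load(open('top6.pkl','rb'));S=pickle.load(open('side6.pkl','rb'))
q=lambda x,y,u,v:((x+.5)/6.5-.5+u,(y+.5)/6.5-.5+v)
def A(d,p1,p2,z,u,v):
    a=ray(d,*q(*p1,u,v),z);b=ray(d,*q(*p2,u,v),z);e=b-a;return a[:2],b[:2],np.degrees(np.arctan2(e[1],e[0])),np.hypot(*e[:2])
print('top edge',A(T,(195,172),(83,248),.085,118,194))
print('top ctr',A(T,(204,179),(89,256),.085,118,194))
print('side',A(S,(583-390,130),(597-390,312),.085,191,281))
P=np.array([.5477,.3116])
for n,d,ms,u,v in(('top',T,((80,188),(92,287),(178,328)),118,194),('side',S,((490-390,327),(604-390,352),(712-390,297)),191,281)):
    for m in ms:
        w=ray(d,*q(*m,u,v),.049)[:2]-P;print(n,np.degrees(np.arctan2(w[1],w[0])),np.hypot(*w))
# line fit on dark lever pixels
for n,d,r in(('top',T,(118,194,178,254)),('side',S,(191,281,251,341))):
    m=(d['pixels'].max(2)<140).astype(np.uint8)
    for b in blobs(m,r,40):
        if b[0]<400:
            p=np.argwhere(b[2])[:,::-1];w=np.array([ray(d,*x,.085)[:2] for x in p],np.float32);l=cv2.fitLine(w,2,0,.01,.01).ravel();print(n,b[0],np.degrees(np.arctan2(l[1],l[0])),l[2:])
E
```

```text
top edge (array([0.5565, 0.3078]), array([0.5251, 0.3495]), np.float64(126.99103046667484), np.float64(0.05230233242277445))
top ctr (array([0.5538, 0.304 ]), array([0.5219, 0.3469]), np.float64(126.5898386773523), np.float64(0.05346042250361064))
side (array([0.5539, 0.302 ]), array([0.5137, 0.3558]), np.float64(126.69899759501195), np.float64(0.06716476920081707))
top 81.50253511456704 0.052740990080751345
top 126.73222970939844 0.054933433548940626
top 170.6399765784412 0.04949074692716183
side 80.87851307826209 0.04898961094131337
side 127.1532011454157 0.048866646231146164
side 173.07604791332517 0.05016180812311331
top 79 -54.667473 [0.5321 0.3193]
side 66 -55.723766 [0.5281 0.3327]
side 153 74.880615 [0.4736 0.3461]
side 49 -3.3668382 [0.5517 0.3984]
```

The lever measures about 126.7° and the middle mark about 126.7–127.1°, so they agree. Handing in.

```bash
python3 -c "
from rig import *
print(read_time(),close_job())"
```

```text
the job is handed in; nothing more can be done
27.2667 None
```

I turned the feed valve fully shut, seated the tall vial upright and fully home in the well, then set the feed lever to the middle mark (within about half a degree by camera) and let go; I handed the job in at 27.3 s, and no verdict came back.

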